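# Isolate the worklight and pop its fuse hatch

## Task

The worklight's fuse is to be checked. First switch the light off by pushing the chrome toggle on the rail fully over, away from the robot; then press the free end of the fuse unit's hatch all the way in, once, and let go so that the push-push latch pops it open, and watch for a moment that it stays fully open by itself. Use fingertips only, do not press the hatch shut again, and leave everything else on the cart standing where it is.

Things in the scene. Friction and masses are not known exactly. Their poses are not given: they have to be found in the camera images.
- rail: Fixed section of steel rail with the worklight toggle: a bar 16 mm thick, 200 mm long along its own y, axis 30 mm above the cart top, on two posts; in its middle a black block 44 x 44 mm, 48 mm high, carries the toggle. Origin: on the cart top under the block's centre. Own x points across the bar, away from the robot within 0.35 rad; z up.
- toggle_tip (a point): Centre of the ball (15 mm across) ending the chrome toggle lever, a bar 8 mm thick, 55 mm from pivot to ball centre; the pivot lies 50 mm above the rail body's origin. On, the lever leans to the rail's -x (the robot), ball about 100 mm above the cart top, 24 mm to -x of the pivot; off is the mirrored lean to +x.
- toggle (a joint): Lean of the toggle in rad: about 0 to 0.12 = on (leaning to the robot), 0.9 = stop, fully over, off (more than 0.78 counts as fully over). It swings about the rail's own y axis and stays where it is left; 2 to 3 N at 35 mm above the pivot moves it.
- unit: Fixed worklight fuse unit: grey steel case 190 (own x) x 120 (own y) x 75 mm high. Origin: centre of its underside. Own x points away from the robot within 0.45 rad; z up. On the robot's half of its top sits the hatch, an aluminium plate 84 (x) x 70 (y) mm standing 10 mm proud of the case when shut (top face 85 mm above the cart top), its free end towards the robot. The back half is plain.
- hatch_press (a point): Where to press: point on the hatch's top face, on its centre line, 14 mm from the free end and 70 mm from the hinge line (moves with the hatch). It takes about 2.5 N straight down and sinks 6 mm to a hard stop; the latch lets go after about 5 mm (press to the stop). When the finger withdraws upwards, the hatch follows it and springs open in about half a second.
- hatch_hinge (a point): Middle of the hatch's hinge line, which runs along the unit's own y, 5 mm to +x of the unit's origin and 80 mm above the cart top.
- hatch (a joint): Opening angle of the hatch in rad: 0 = shut and latched, -0.088 = pressed in to the stop, 0.95 = fully open (stop; more than 0.8 counts), held there by its spring. Pressing it down again from open to the stop latches it shut.
- latch (a joint): Sideways place in m of the small latch pin inside the unit, seen only when the hatch is open: 0 while latched, about +0.005 once the hatch has been pressed in far enough, -0.008 to -0.009 when the hatch has sprung open. Moved by the hatch alone, never by the robot.
- clamp: Bystander: squat steel suction platter clamp, 72 mm across, 44 mm high, with a knob 38 mm across. Origin: centre of its underside.
- eyepiece: Bystander: dark smoked-glass microscope eyepiece standing upright beside the fuse unit, 34 mm across, 50 mm high. Origin: centre of its underside.
- tin: Bystander: flat blue anodised stylus tin beside the fuse unit, 58 x 40 x 17 mm. Origin: centre of its underside.
- cap: Bystander: white ceramic insulator cap, 28 mm across, 28 mm high, standing on the back half of the fuse unit's top. Origin: centre of its underside.
- driver: Bystander: screwdriver 150 mm long lying near the back of the cart.
- jar: Bystander: amber glass jar with a steel cap, 48 mm across, 55 mm high, just behind the rail. Origin: centre of its underside.
- weight: Bystander: brass weight, 36 mm across, 25 mm high, just behind the rail. Origin: centre of its underside.
There are look-alikes about, which are no part of the job. Several things have the shape of the rail; the one meant has the colours described above.

How it is judged:
By the outcome, as a careful person would: the job done as asked, in the order asked, and still so for the second after the job is handed in, with the robot touching nothing.
It also fails if it takes over 45 s, if anything falls off the work surface, if the arm or the gripper's body presses on something with over 40 N, if the wrist force passes 120 N, or if a joint passes its speed limit or range.

## Robot

A 6-joint arm with a two-finger parallel gripper is mounted at the origin on the work surface. World frame = base frame: x ahead of the robot, y to its left, z up, the work surface at z = 0. Lengths are in m, angles in degrees, forces in N, time in s.
With the tool pointing down it reaches from about 0.375 to 0.9 m from the base axis. Payload 3.1 kg.
Tool frame: the origin (TCP) lies at the very end of the fingers, on their centre line; the grasp point (between the pads) lies behind it (bot.grip_depth is the z of the grasp point in the tool frame, in m); z points along the fingers, y is the direction in which the jaws open and shut (so a half turn about z gives the same grasp; the last joint's range is limited). The gripper opens to 87 mm and grips with 3 to 60 N. Pads are 19 mm wide; open, the fingers measure 117 mm over their backs; the gripper's body (75 mm by 190 mm) begins 51 mm behind the grasp point.
Start: joints at [64.315, 30.224, 82.088, -0, 67.689, -10.227], TCP at [0.167, 0.602, 0.223] pointing down, gripper open.
Joint ranges: [-176.69, 176.69], [-43.24, 126.21], [12.49, 139.97], [-82, 262], [0, 151.66], [-163.58, 163.58]. Speed limits (degrees/s): [159.86, 159.86, 180, 180, 180, 180].

## Interface

Orientations are given as a 3x3 rotation matrix whose columns are the frame's x, y, z axes.
In Python, from rig import bot, vision gives the robot as it stands. The module is installed in compiled form; this text tells all that it offers.
- The arm moves only by the shell command python3 -m jog 'ROWS'. ROWS is JSON, a list of rows, each a list of 3 entries, a list of its own where there are three numbers: the shift along the tool's x, y, z in mm, then the turn, a rotation vector about the tool's x, y, z in degrees, then the closure, from 0 (fully open) to 1 (shut). In form: [[[dx, dy, dz], [wx, wy, wz], fingers], ...]. A call has 1 to 12 rows; each row is the pose to reach, as a shift and turn from the pose commanded when the call began, along the tool's axes at that moment; what a row does not reach only later rows make up. A row lasts 1/12 s, in which the tool goes at most 41.7 mm and 7.16 degrees, less where a joint would pass 70% of its speed; a pose out of reach is approached as far as the arm can. A call with a gripper value outside its range is refused whole. The fingers move at their own pace and stop on an object; the grip force is fixed at half the most. Time passes only in rows, so rows that repeat a pose let the fingers close. It gives the time, the measured TCP pose, the force and the opening at its end, in the units of the state.
- bot.read_state(): the state, without advancing time (a new reading comes with each control period).
- vision.capture(name): name is "scene" or "top"; returns the picture (400x640x3 uint8, red, green, blue); there is no depth.
- vision.camera_info(name): a dict with "intrinsics" (3x3 intrinsics, pixels), "camera_from_world" (4x4, takes a point from world to camera coordinates). Camera axes: x right, y up, looking along -z (the intrinsics and any distortion apply to the point x, -y, -z); pixel columns grow to the right and rows downward; lengths in m; the calibration is good to about 2 mm. A picture is of the moment at which its call begins. camera_info takes no time and is no camera call.
- bot.hand_in(): hands the job in, once; it reports no verdict.
The state is a dict: "time_s": time; "joint_positions": joint angles; "qvel": joint speeds; "tau": joint torques, N m; "position": TCP position; "tcp_rot": TCP orientation; "force": force on the tool from outside, world axes, zero at the start; "moment": the same for the moment, N m; "opening": opening from 0.0 (shut) to 1.0 (fully open).
Only numpy, scipy, OpenCV 4.12 (cv2) and the standard library are available. Lean on these libraries where they do the work, as an engineer would, in place of code of your own. Each camera call takes 0.05 s, during which the arm holds its last target. There are 200 camera calls.

## Working session

There is one attempt and no reset: what is moved stays moved. The work goes in short steps, Python scripts to look and compute and a shell command to move; the robot and the scene stay as the last step left them, time stands still between calls to the robot, and variables do not carry over. Pictures are saved under pics/ and viewed, about 8 in all and at most 12, crops included, and the job is handed in when it is done.

```bash
mkdir -p pics
python3 - <<'E'
from rig import bot, vision
import cv2
for n in("scene","top"):
    cv2.imwrite(f"pics/{n}0.png",vision.capture(n)[...,::-1])
    i=vision.camera_info(n);print({k:(v.tolist() if hasattr(v,'tolist') else v) for k,v in i.items()})
s=bot.read_state();print(s,bot.grip_depth)
E
```

```text
{'intrinsics': [[391.7142678470139, 0.0, 316.53482968730964], [0.0, 391.7142678470139, 203.45349038946182], [0.0, 0.0, 1.0]], 'camera_from_world': [[-0.09380647131496606, 0.9955830361228594, -0.0038424111991353614, 0.001087978033048876], [-0.7444959136938479, -0.06758493547994104, 0.6641973434073147, 0.36662964565200823], [0.661003918621211, 0.06516666847830269, 0.7475474064478065, -1.4371768985453504], [0.0, 0.0, 0.0, 1.0]]}
{'intrinsics': [[501.7546443546354, 0.0, 323.78846284430415], [0.0, 501.7546443546354, 193.8978445103185], [0.0, 0.0, 1.0]], 'camera_from_world': [[-0.022615433527491093, -0.9997420587204521, 0.0020876282610262542, 0.06231437342143545], [0.9876075490831601, -0.022016451560701155, 0.15539177859407483, -0.5746008735276559], [-0.15530573447338739, 0.005576009869781796, 0.9878507159250403, -1.5995756099790202], [0.0, 0.0, 0.0, 1.0]]}
{'time_s': 0.1, 'joint_positions': array([ 6.43142273e+01,  3.02730753e+01,  8.21467460e+01,  6.76769073e-04,
        6.76884039e+01, -1.02271356e+01]), 'qvel': array([ 0.02463625, -0.02422769, -0.21345718,  0.02539045, -0.00842188,
        0.00230681]), 'tau': array([-7.59622581e-04, -4.40989566e+01, -1.77150410e+01,  6.34874753e-02,
        5.33131999e-02, -2.54766866e-05]), 'position': array([0.16627815, 0.60182141, 0.22168829]), 'tcp_rot': array([[-9.63821785e-01,  2.66546207e-01, -8.28557182e-04],
       [ 2.66547270e-01,  9.63820352e-01, -1.69749780e-03],
       [ 3.46118675e-04, -1.85693502e-03, -9.99998216e-01]]), 'force': array([ 0.21623695,  0.63406517, -0.31153054]), 'moment': array([0.02214791, 0.0391173 , 0.00973803]), 'opening': 1.003320255603579} -0.0187
```

View pics/scene0.png

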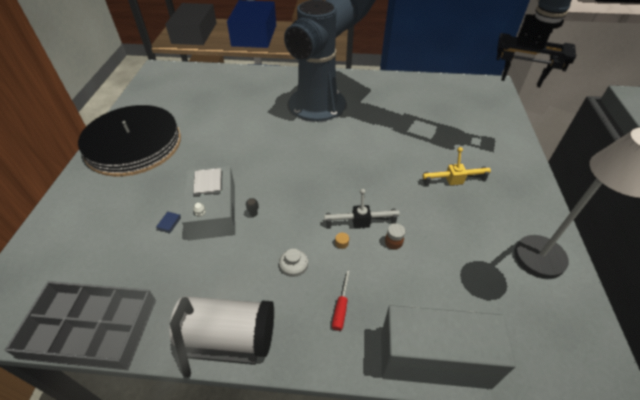

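View pics/top0.png

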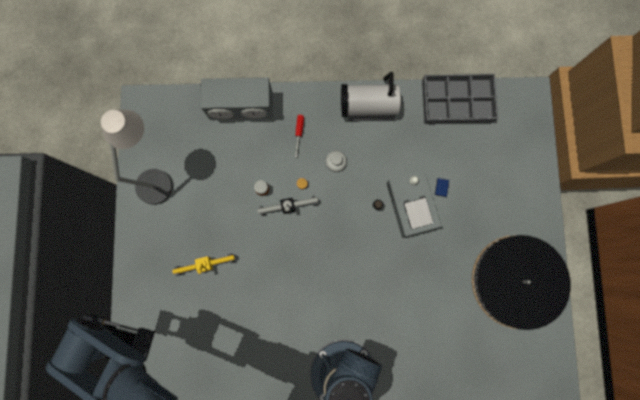

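The scene picture shows the chrome/black rail at (362,216), the unit at (209,203) with its light hatch at (207,181), and a yellow look-alike at (457,174). In the top picture the rail is at (289,206) and the hatch at (419,213). Next I'll enlarge both regions.

```bash
python3 - <<'E'
import cv2
a=cv2.imread("pics/top0.png")[165:250,245:455];b=cv2.imread("pics/scene0.png")[160:255,175:415]
a=cv2.resize(a,None,fx=3.8,fy=3.8,interpolation=cv2.INTER_CUBIC)[:300]
b=cv2.resize(b,None,fx=3.3,fy=3.3,interpolation=cv2.INTER_CUBIC)[:300]
w=798
f=lambda i:cv2.copyMakeBorder(i,0,300-i.shape[0] if i.shape[0]<300 else 0,0,max(0,w-i.shape[1]),0)[:300,:w]
cv2.imwrite("pics/c1.png",cv2.vconcat([f(a),f(b)]))
E
cat > h.py <<'E'
import numpy as np
from rig import bot,vision
def ray(n,u,v):
    i=vision.camera_info(n);K=np.array(i["intrinsics"]);T=np.array(i["camera_from_world"])
    d=np.linalg.inv(K)@[u,v,1];d=d*[1,-1,-1];R=T[:3,:3]
    return -R.T@T[:3,3],R.T@d
def atz(n,u,v,z):
    c,d=ray(n,u,v);return c+d*(z-c[2])/d[2]
def tri(pt,ps):
    A=[];b=[]
    for n,p in(("top",pt),("scene",ps)):
        c,d=ray(n,*p);d/=np.linalg.norm(d);M=np.eye(3)-np.outer(d,d);A.append(M);b.append(M@c)
    return np.linalg.lstsq(np.vstack(A),np.hstack(b),rcond=None)[0]
def proj(n,p):
    i=vision.camera_info(n);q=np.array(i["camera_from_world"])@[*p,1];q=np.array(i["intrinsics"])@(q[:3]*[1,-1,-1]);return q[:2]/q[2]
E
```

```text
(no output)
```

View pics/c1.png

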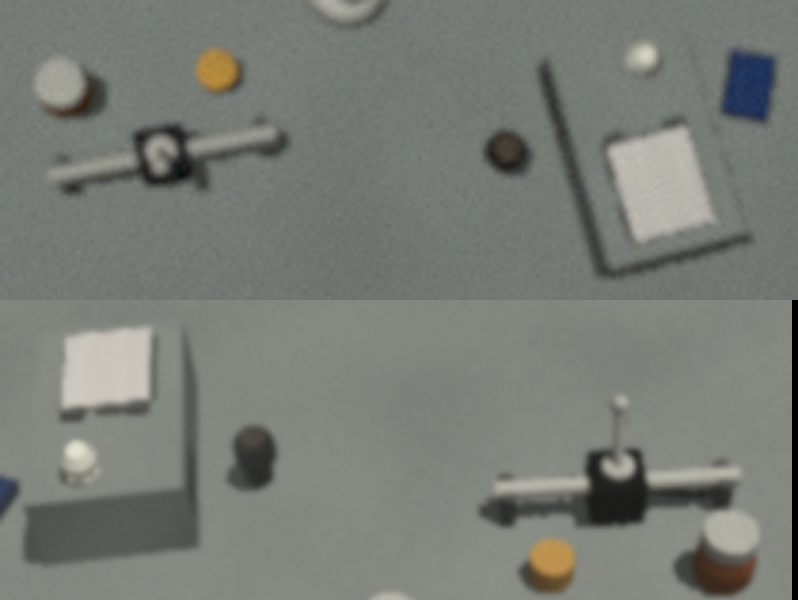

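The crop shows the hatch corners at top-crop (606,148),(688,125),(716,221),(636,242). The bar ends are at (50,174) and (277,131), the block is near (163,155), and the toggle ball is at scene-crop (620,102).

```bash
cat > m.py <<'E'
from h import *
t=lambda x,y:(245+(x+.5)/3.8-.5,165+(y+.5)/3.8-.5); s=lambda x,y:(175+(x+.5)/3.3-.5,160+(y+.5)/3.3-.5)
C=[(606,148),(688,125),(716,221),(636,242)]
D=[(62,110),(151,101),(153,27),(65,38)] # scene same order? far-right.. robot view mirrored
P=np.array([atz("top",*t(*c),.085) for c in C]);print("top hatch",P.round(4).tolist())
Q=np.array([atz("scene",*s(*c),.085) for c in D]);print("scene hatch",Q.round(4).tolist())
for X in(P,Q):print(X.mean(0).round(4),[np.linalg.norm(X[i]-X[i-1]).round(4) for i in range(4)])
e=[atz("top",*t(*c),.036) for c in((50,174),(277,131))];print("bar top",e,np.mean(e,0),np.linalg.norm(e[0]-e[1]))
e=[atz("scene",*s(*c),.034) for c in((495,187),(739,174))];print("bar sc",e,np.mean(e,0),np.linalg.norm(e[0]-e[1]))
print("block",atz("top",*t(163,154),.048))
print("ball sc",atz("scene",*s(620,102),.1))
for n,a in (("jar",(62,84)),("wt",(218,70)),("eye",(508,150))): print(n,atz("top",*t(*a),.05))
E
python3 m.py
```

```text
top hatch [[0.5326, -0.2056, 0.085], [0.5506, -0.2755, 0.085], [0.4692, -0.2945, 0.085], [0.4531, -0.2269, 0.085]]
scene hatch [[0.5562, -0.2715, 0.085], [0.5402, -0.2037, 0.085], [0.4559, -0.224, 0.085], [0.4756, -0.2938, 0.085]]
[ 0.5014 -0.2506  0.085 ] [np.float64(0.0823), np.float64(0.0721), np.float64(0.0836), np.float64(0.0695)]
[ 0.5069 -0.2483  0.085 ] [np.float64(0.0837), np.float64(0.0696), np.float64(0.0867), np.float64(0.0725)]
bar top [array([0.5272637 , 0.26683408, 0.036     ]), array([0.56036852, 0.07033562, 0.036     ])] [0.54381611 0.16858485 0.036     ] 0.19926760225438153
bar sc [array([0.56179611, 0.07352654, 0.034     ]), array([0.53034422, 0.2686117 , 0.034     ])] [0.54607016 0.17106912 0.034     ] 0.19760425594846373
block [0.54085578 0.16840462 0.048     ]
ball sc [0.52199448 0.16718385 0.1       ]
jar [0.6033537 0.2545464 0.05     ]
wt [0.61261389 0.12001362 0.05      ]
eye [ 0.53743848 -0.12737985  0.05      ]
```

```bash
cat > go.py <<'E'
import sys
from h import *
from scipy.spatial.transform import Rotation as Ro
def to(p,yaw): # tool y heading (deg), pointing down
    s=bot.read_state();R=s["tcp_rot"];a=np.radians(yaw);y=np.array([np.cos(a),np.sin(a),0]);z=np.array([0,0,-1.])
    T=np.column_stack([np.cross(y,z),y,z])
    print("t",round(s["time_s"],2),"pos",s["position"].round(4),"F",s["force"].round(1),"op",round(s["opening"],2))
    print("shift",(R.T@(np.array(p)-s["position"])*1000).round(1),"rot",Ro.from_matrix(R.T@T).as_rotvec(degrees=True).round(1))
if __name__=="__main__":
    v=list(map(float,sys.argv[1:]));to(v[:3],v[3])
E
python3 go.py .491 .161 .2 99.5; sed -n 1,1p h.py; python3 -c "
from h import *
print(bot.read_state()['joint_positions'])"
```

```text
t 0.1 pos [0.1663 0.6018 0.2217] F [ 0.2  0.6 -0.3] op 1.0
shift [-430.5 -338.3   22.2] rot [ -0.1  -0.  -25. ]
import numpy as np
[ 6.43142273e+01  3.02730753e+01  8.21467460e+01  6.76769073e-04
  6.76884039e+01 -1.02271356e+01]
```

```bash
python3 -m jog '[[[-430,-338,20],[0,0,-25],1],[[-430,-338,20],[0,0,-25],1],[[-430,-338,20],[0,0,-25],1],[[-430,-338,20],[0,0,-25],1],[[-430,-338,20],[0,0,-25],1],[[-430,-338,20],[0,0,-25],1],[[-430,-338,20],[0,0,-25],1],[[-430,-338,20],[0,0,-25],1],[[-430,-338,20],[0,0,-25],1],[[-430,-338,20],[0,0,-25],1],[[-430,-338,20],[0,0,-25],1],[[-430,-338,20],[0,0,-25],1]]'; python3 go.py .491 .161 .2 99.5
```

```text
time_s: 1.1
position: [0.4604, 0.2024, 0.2042]
tcp_rot: [[-0.986, -0.166, -0.001], [-0.166, 0.986, 0.0], [0.001, 0.0, -1.0]]
force: [0.4, 0.6, 0.2]
opening: 0.172
t 1.1 pos [0.4604 0.2024 0.2042] F [0.4 0.6 0.2] op 0.17
shift [-23.3 -45.9   4.2] rot [ 0. -0.  0.]
```

```bash
python3 -m jog '[[[-23,-46,4],[0,0,0],1],[[-23,-46,4],[0,0,0],1],[[-23,-46,40],[0,0,0],1],[[-23,-46,40],[0,0,0],1],[[-23,-46,40],[0,0,0],1]]'
python3 - <<'E'
from h import *
import cv2
from go import to
to([.491,.161,.087],99.5)
a=vision.capture("top")[140:240,230:360,::-1];b=vision.capture("scene")[130:250,300:430,::-1]
f=lambda i:cv2.resize(i,(400,400*i.shape[0]//i.shape[1]),interpolation=cv2.INTER_CUBIC)
a=f(a);b=f(b);a=cv2.copyMakeBorder(a,0,b.shape[0]-a.shape[0],0,0,0)
cv2.imwrite("pics/c2.png",cv2.hconcat([a,b]))
E
```

```text
time_s: 1.52
position: [0.4877, 0.1626, 0.163]
tcp_rot: [[-0.986, -0.165, -0.007], [-0.165, 0.986, -0.0], [0.007, 0.001, -1.0]]
force: [0.2, 0.8, 1.1]
opening: 0.006
t 1.52 pos [0.4877 0.1626 0.163 ] F [0.2 0.8 1.1] op 0.01
shift [-3.5 -2.2 75.9] rot [ 0.  -0.4  0. ]
```

View pics/c2.png

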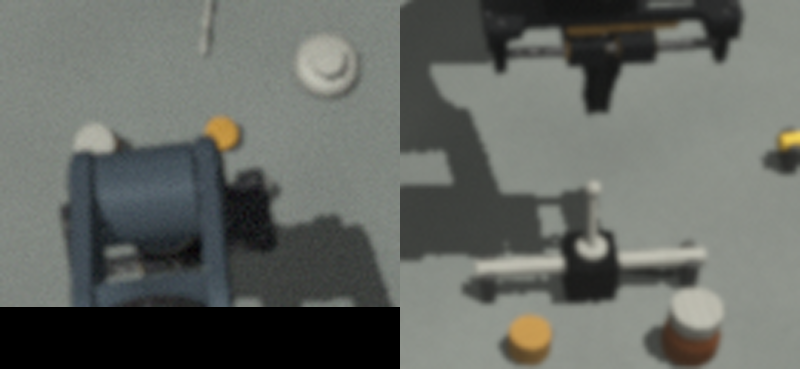

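The scene view has the shut fingertips at (597,110), in line with the ball at (594,187). Next is straight down behind the ball.

```bash
python3 -m jog '[[[0,-1,35],[0,0,0],1],[[0,-1,70],[0,0,0],1],[[0,-1,75],[0,0,0],1],[[0,-1,75],[0,0,0],1]]'; python3 go.py .491 .161 .087 99.5
```

```text
time_s: 1.95
position: [0.4888, 0.1624, 0.0889]
tcp_rot: [[-0.986, -0.167, -0.004], [-0.167, 0.986, -0.0], [0.004, 0.0, -1.0]]
force: [0.5, -0.7, -0.0]
opening: 0.004
t 1.95 pos [0.4888 0.1624 0.0889] F [ 0.5 -0.7 -0. ] op 0.0
shift [-1.9 -1.7  1.9] rot [ 0.  -0.2  0.1]
```

```bash
python3 -m jog '[[[-10,0,1],[0,0,0],1],[[-18,0,2],[0,0,0],1],[[-26,0,2],[0,0,0],1],[[-34,0,2],[0,0,0],1],[[-42,0,2],[0,0,0],1],[[-48,0,2],[0,0,0],1],[[-52,0,2],[0,0,0],1],[[-52,0,2],[0,0,0],1]]'
```

```text
time_s: 2.62
position: [0.5428, 0.1705, 0.0874]
tcp_rot: [[-0.986, -0.166, 0.001], [-0.166, 0.986, 0.0], [-0.001, 0.0, -1.0]]
force: [-0.7, -0.0, 0.7]
opening: 0.001
```

```bash
python3 -m jog '[[[-2,0,0],[0,0,0],1],[[-4,0,0],[0,0,0],1],[[-4,0,0],[0,0,0],1]]'; python3 -m jog '[[[-2,0,0],[0,0,0],1],[[-2,0,0],[0,0,0],1]]'
```

```text
time_s: 2.87
position: [0.5451, 0.1709, 0.0872]
tcp_rot: [[-0.986, -0.166, -0.001], [-0.166, 0.986, -0.0], [0.001, 0.0, -1.0]]
force: [-1.0, -0.0, -0.6]
opening: 0.004
time_s: 3.03
position: [0.5472, 0.1713, 0.0873]
tcp_rot: [[-0.986, -0.166, -0.001], [-0.166, 0.986, -0.0], [0.001, 0.0, -1.0]]
force: [-0.6, -1.6, -0.8]
opening: 0.003
```

```bash
python3 -m jog '[[[-2,0,0],[0,0,0],1],[[-2,0,0],[0,0,0],1]]';python3 - <<'E'
from h import *
import cv2
b=vision.capture("scene")[130:250,300:430,::-1]
cv2.imwrite("pics/c3.png",cv2.resize(b,None,fx=4.5,fy=4.5,interpolation=cv2.INTER_CUBIC))
E
```

```text
time_s: 3.2
position: [0.5486, 0.1716, 0.0872]
tcp_rot: [[-0.986, -0.166, -0.002], [-0.166, 0.986, -0.0], [0.002, 0.0, -1.0]]
force: [-3.1, -1.2, -0.7]
opening: 0.004
```

View pics/c3.png

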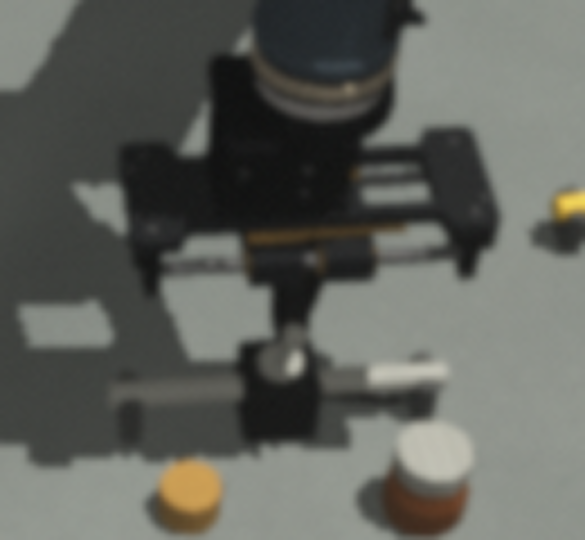

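The ball is around (291,335), in front of the fingertip and part of the way over. I'll keep pushing to the stop, which the force will show.

```bash
python3 -m jog '[[[-2,0,0],[0,0,0],1],[[-2,0,0],[0,0,0],1]]'; python3 -m jog '[[[-2,0,0],[0,0,0],1],[[-2,0,0],[0,0,0],1]]';python3 -m jog '[[[-2,0,0],[0,0,0],1],[[-2,0,0],[0,0,0],1]]'
```

```text
time_s: 3.42
position: [0.549, 0.1717, 0.087]
tcp_rot: [[-0.986, -0.166, -0.006], [-0.166, 0.986, -0.001], [0.006, 0.0, -1.0]]
force: [-5.7, -1.3, 1.9]
opening: 0.009
time_s: 3.58
position: [0.5492, 0.1717, 0.0868]
tcp_rot: [[-0.986, -0.166, -0.01], [-0.166, 0.986, -0.002], [0.01, -0.0, -1.0]]
force: [-7.3, -3.4, 3.1]
opening: 0.002
time_s: 3.75
position: [0.5494, 0.1717, 0.0867]
tcp_rot: [[-0.986, -0.167, -0.013], [-0.167, 0.986, -0.002], [0.014, -0.0, -1.0]]
force: [-11.6, -2.4, 5.9]
opening: 0.006
```

The force climbs to 12 N with almost no further travel, so this is the stop. I'll back off, rise, and move over towards the unit.

```bash
python3 -m jog '[[[10,0,0],[0,0,0],1],[[25,0,0],[0,0,0],1],[[35,0,-10],[0,0,0],1],[[40,0,-50],[0,0,0],1],[[40,0,-90],[0,0,0],1],[[40,0,-110],[0,0,0],1],[[40,0,-110],[0,0,0],1]]'; python3 go.py .477 -.256 .2 104
```

```text
time_s: 4.33
position: [0.5215, 0.1668, 0.2035]
tcp_rot: [[-0.986, -0.166, 0.016], [-0.166, 0.986, 0.002], [-0.016, -0.001, -1.0]]
force: [-0.1, 1.0, -0.4]
opening: 0.006
t 4.33 pos [0.5215 0.1668 0.2035] F [-0.1  1.  -0.4] op 0.01
shift [ 114.1 -409.5    2. ] rot [-0.1  0.9 -4.5]
```

```bash
python3 -m jog '[[[113,-409,0],[0,0,-4.5],1],[[113,-409,0],[0,0,-4.5],1],[[113,-409,0],[0,0,-4.5],1],[[113,-409,0],[0,0,-4.5],1],[[113,-409,0],[0,0,-4.5],1],[[113,-409,0],[0,0,-4.5],1],[[113,-409,0],[0,0,-4.5],1],[[113,-409,0],[0,0,-4.5],1],[[113,-409,0],[0,0,-4.5],1],[[113,-409,0],[0,0,-4.5],1],[[113,-409,0],[0,0,-4.5],1],[[113,-409,0],[0,0,-4.5],1]]';  python3 - <<'E'
from h import *
import cv2
from go import to
to([.477,-.256,.11],104)
c=np.array([.545,.170]);x=np.array([.986,.165])
for l in(0,.9):
    p=[*(c+x*.055*np.sin(l-.45)),.05+.055*np.cos(l-.45)];print(l,(proj("top",p)-[255,170])*6,(proj("scene",p)-[320,170])*5)
a=vision.capture("top")[170:235,255:325,::-1];b=vision.capture("scene")[170:250,320:400,::-1]
f=lambda i,k:cv2.resize(i,None,fx=k,fy=k,interpolation=cv2.INTER_CUBIC)
a=f(a,6);b=f(b,5);b=cv2.copyMakeBorder(b,0,max(0,a.shape[0]-b.shape[0]),0,0,0);a=cv2.copyMakeBorder(a,0,b.shape[0]-a.shape[0],0,0,0)
cv2.imwrite("pics/c4.png",cv2.hconcat([b,a])[:,:800])
E
```

```text
time_s: 5.33
position: [0.4729, -0.2601, 0.1971]
tcp_rot: [[-0.971, -0.238, 0.002], [-0.238, 0.971, -0.002], [-0.002, -0.003, -1.0]]
force: [0.4, 0.6, 0.4]
opening: 0.002
t 5.33 pos [ 0.4729 -0.2601  0.1971] F [0.4 0.6 0.4] op 0.0
shift [-4.8  3.2 87.1] rot [-0.2  0.1 -0.2]
0 [193.2595169  234.46792755] [210.38574707 102.47701366]
0.9 [177.28661347 146.08433292] [224.67884361 171.95343564]
```

View pics/c4.png

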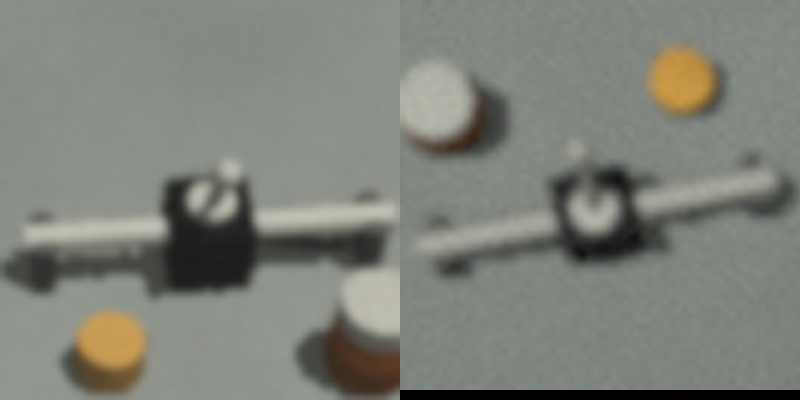

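The ball is at scene (230,170) and top (177,148), where I predicted (225,172) and (177,146) for fully over, so the toggle is off. Now down to the hatch.

```bash
python3 -m jog '[[[-4,3,40],[0,0,0],1],[[-4,3,80],[0,0,0],1],[[-4,3,88],[0,0,0],1],[[-4,3,88],[0,0,0],1]]'; python3 go.py .477 -.256 .079 104
```

```text
time_s: 5.77
position: [0.4737, -0.2486, 0.107]
tcp_rot: [[-0.97, -0.245, -0.006], [-0.245, 0.97, 0.005], [0.005, 0.007, -1.0]]
force: [0.2, 0.7, 0.1]
opening: 0.004
t 5.77 pos [ 0.4737 -0.2486  0.107 ] F [0.2 0.7 0.1] op 0.0
shift [-1.6 -8.2 27.9] rot [ 0.4 -0.3  0.2]
```

Run:
```python
from h import *
import cv2
for z in(.085,.11): print(proj("scene",[.477,-.256,z]))
b=vision.capture("scene")[120:250,150:280,::-1]
cv2.imwrite("pics/c5.png",cv2.resize(b,None,fx=4.5,fy=4.5,interpolation=cv2.INTER_CUBIC))
```

```text
[207.6389036  172.38523173]
[205.67668638 165.67803694]
```

View pics/c5.png

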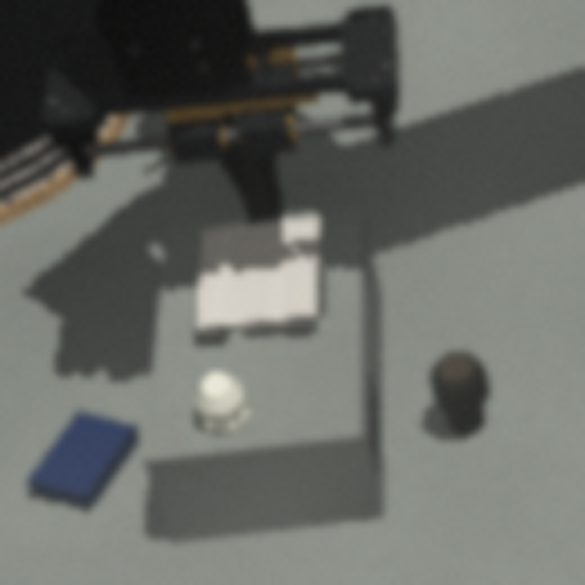

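The fingertip at (263,215) is over the free end of the hatch, which spans about columns 203–320. It needs 8 mm of correction sideways, then the press.

```bash
python3 -m jog '[[[-2,-8,5],[0,0,0],1],[[-2,-8,12],[0,0,0],1],[[-2,-8,18],[0,0,0],1],[[-2,-8,18],[0,0,0],1],[[-2,-8,18],[0,0,0],1]]'; python3 go.py .477 -.256 .079 104
```

```text
time_s: 6.23
position: [0.4792, -0.2594, 0.0916]
tcp_rot: [[-0.97, -0.242, -0.0], [-0.242, 0.97, 0.0], [0.0, 0.0, -1.0]]
force: [0.0, -0.3, 1.2]
opening: 0.005
t 6.23 pos [ 0.4792 -0.2594  0.0916] F [ 0.  -0.3  1.2] op 0.01
shift [ 1.3  3.9 12.6] rot [ 0. -0.  0.]
```

```bash
python3 -m jog '[[[1,2,2],[0,0,0],1],[[1,2,5],[0,0,0],1],[[1,2,8],[0,0,0],1],[[1,2,11],[0,0,0],1],[[1,2,13],[0,0,0],1],[[1,2,13],[0,0,0],1]]'
```

```text
time_s: 6.73
position: [0.4776, -0.2577, 0.0799]
tcp_rot: [[-0.97, -0.243, -0.0], [-0.243, 0.97, -0.0], [0.0, -0.0, -1.0]]
force: [-2.7, -0.1, 8.0]
opening: 0.007
```

```bash
python3 -m jog '[[[0,0,2],[0,0,0],1],[[0,0,2],[0,0,0],1]]'; python3 -m jog '[[[0,0,2],[0,0,0],1],[[0,0,2],[0,0,0],1]]'
```

```text
time_s: 6.9
position: [0.4777, -0.2578, 0.0795]
tcp_rot: [[-0.97, -0.243, 0.0], [-0.243, 0.97, -0.001], [-0.0, -0.001, -1.0]]
force: [-5.8, 3.3, 22.0]
opening: 0.005
time_s: 7.07
position: [0.4778, -0.2579, 0.0791]
tcp_rot: [[-0.97, -0.243, 0.001], [-0.243, 0.97, -0.001], [-0.0, -0.002, -1.0]]
force: [-7.5, 3.8, 34.6]
opening: 0.003
```

At the hard stop, with the tip at z 0.079. I'll withdraw straight up.

```bash
python3 -m jog '[[[0,0,-10],[0,0,0],1],[[0,0,-40],[0,0,0],1],[[0,0,-80],[0,0,0],1],[[0,0,-120],[0,0,0],1],[[20,0,-150],[0,0,0],1],[[50,0,-170],[0,0,0],1],[[70,20,-170],[0,0,0],1],[[70,60,-170],[0,0,0],1],[[70,100,-170],[0,0,0],1],[[70,140,-170],[0,0,0],1],[[70,180,-170],[0,0,0],1],[[70,200,-170],[0,0,0],1]]';python3 -m jog '[[[0,0,0],[0,0,0],1],[[0,0,0],[0,0,0],1],[[0,0,0],[0,0,0],1],[[0,0,0],[0,0,0],1],[[0,0,0],[0,0,0],1],[[0,0,0],[0,0,0],1],[[0,0,0],[0,0,0],1],[[0,0,0],[0,0,0],1],[[0,0,0],[0,0,0],1],[[0,0,0],[0,0,0],1],[[0,0,0],[0,0,0],1],[[0,0,0],[0,0,0],1]]'
python3 - <<'E'
from h import *
import cv2
hc=np.array([.504,-.2495])+.042*np.array([.971,.24]);x=np.array([.971,.24]);
for a in(0,.95):
    L=.084;p=[*(hc-x*(L*np.cos(a)-.005*np.sin(a)*1)),.08+L*np.sin(a)+.005*np.cos(a)];print(a,"free end mid scene",(proj("scene",p)-[150,120])*4,"top",(proj("top",p)-[360,160])*4)
b=vision.capture("scene")[120:250,150:280,::-1];a=vision.capture("top")[160:250,360:460,::-1]
f=lambda i,k:cv2.resize(i,None,fx=k,fy=k,interpolation=cv2.INTER_CUBIC)
a=f(a,4)[:,:280];b=f(b,4);a=f(vision.capture("top")[160:250,370:440,::-1],4);a=cv2.copyMakeBorder(a,0,b.shape[0]-a.shape[0],0,0,0)
cv2.imwrite("pics/c6.png",cv2.hconcat([b,a])[:,:800])
E
```

```text
time_s: 8.07
position: [0.3582, -0.0766, 0.2439]
tcp_rot: [[-0.97, -0.243, -0.003], [-0.243, 0.97, 0.003], [0.002, 0.004, -1.0]]
force: [0.5, 1.2, -0.1]
opening: 0.008
time_s: 9.07
position: [0.3614, -0.0807, 0.2445]
tcp_rot: [[-0.97, -0.243, -0.0], [-0.243, 0.97, 0.0], [0.0, 0.0, -1.0]]
force: [0.3, 0.2, 0.5]
opening: 0.002
0 free end mid scene [231.02676066 195.43590692] top [248.63779827 259.62511003]
0.95 free end mid scene [207.16708527 161.79553933] top [250.67113523 201.88424885]
```

View pics/c6.png

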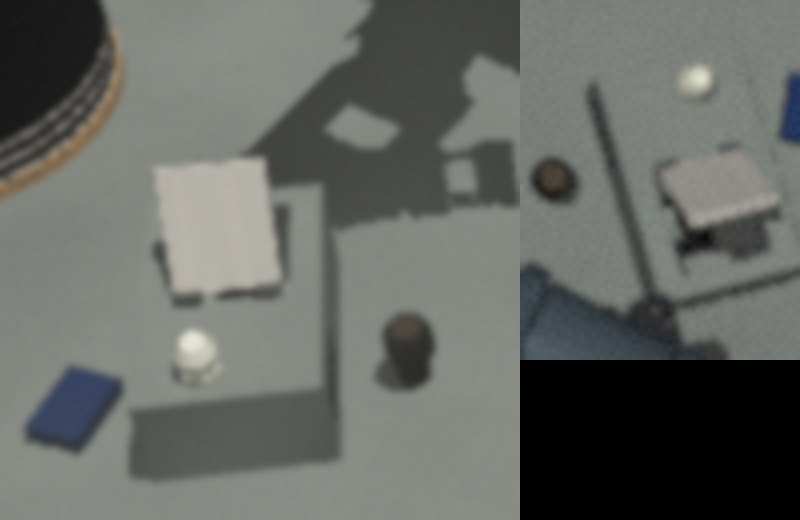

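The hatch's free edge is at scene-crop (210,163), against (207,162) predicted for fully open. I'll watch it a little longer and check everything else numerically before handing in.

```bash
python3 -m jog '[[[0,0,0],[0,0,0],1],[[0,0,0],[0,0,0],1],[[0,0,0],[0,0,0],1],[[0,0,0],[0,0,0],1],[[0,0,0],[0,0,0],1],[[0,0,0],[0,0,0],1],[[0,0,0],[0,0,0],1],[[0,0,0],[0,0,0],1],[[0,0,0],[0,0,0],1],[[0,0,0],[0,0,0],1],[[0,0,0],[0,0,0],1],[[0,0,0],[0,0,0],1]]'
python3 - <<'E'
from h import *
import cv2
s=vision.capture("scene")[...,::-1]
o=cv2.imread("pics/scene0.png")
cv2.imwrite("pics/end.png",cv2.hconcat([cv2.resize(i[140:340,140:420],(400,286)) for i in(o,s)]))
E
```

```text
time_s: 10.22
position: [0.3614, -0.0807, 0.2445]
tcp_rot: [[-0.97, -0.243, 0.0], [-0.243, 0.97, -0.0], [-0.0, -0.0, -1.0]]
force: [0.1, -0.2, 0.0]
opening: 0.006
```

View pics/end.png

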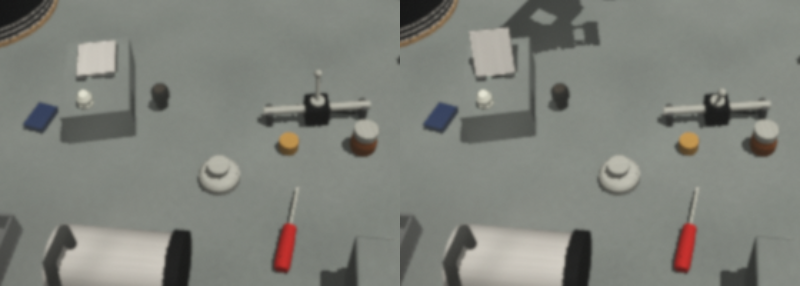

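In the before/after pair the toggle is over (722,92) and the hatch is open (492,50). The tin, cap, eyepiece, clamp, weight, jar and driver haven't moved.

```bash
python3 -c "
from rig import bot
print(bot.hand_in())"
```

```text
the job is handed in; nothing more can be done
None
```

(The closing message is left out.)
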